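# Function-test three push locks in order

### The arm

A 6-joint arm with a two-finger parallel gripper is mounted at the origin on a cart in front of the work surface, level with it; the furniture and walls round the work are solid. World frame = base frame: x ahead of the robot, y to its left, z up, the work surface at z = 0. Lengths are in mm, angles in rad, forces in N, time in s.
With the tool pointing down it reaches from about 300 to 825 mm from the base axis. Payload 5.4 kg.
Tool frame: the origin (TCP) lies midway between the tips of the shut fingers; the grasp point (between the pads) lies 19 mm behind it; z points along the fingers, y is the line along which they close (so a half turn about z gives the same grasp; the last joint's range is limited). The gripper opens to 92 mm and grips with 3 to 60 N. Pads are 20 mm wide; open, the fingers measure 128 mm over their backs; the gripper's body (75 mm by 189 mm) begins 69 mm behind the grasp point.
Start: joints at [-1.369, 0.158, 1.597, -0, 1.386, -0.21], TCP at [230.125, -526.924, 214.601] pointing down, gripper open.
Joint ranges: [-2.91, 2.91], [-0.94, 2.29], [0.18, 2.7], [-1.29, 4.43], [0.17, 2.64], [-3, 3]. Speed limits (rad/s): [2.57, 2.57, 3.14, 3.14, 3.14, 3.14].

### API

Orientations are given as [roll, pitch, yaw] about the fixed x, y, z axes, in that order (R = Rz(yaw) Ry(pitch) Rx(roll)).
In Python, from bench import arm gives the robot as it stands.
- The arm moves only by the tool step_arm, never from a script. Its argument "moves" is one flat list of numbers, 4 for each row, row after row: the shift along the tool's x, y, z scaled (see below), then the turn about the tool's z scaled (see below). In form: [x, y, z, turn, x, y, z, turn, ...]. A call has 1 to 20 rows; each row shifts and turns the commanded pose from where the row before left it, along the tool's axes as they then stand; what a row does not reach is not made up. The controller multiplies each number of a shift by 40 mm and each number of a turn by 4 degrees. A row lasts 1/8 s, in which the tool goes at most 62.5 mm and 10.7 degrees, less where a joint would pass 70% of its speed; a pose out of reach is approached as far as the arm can. A call with a number of a shift or a turn outside -1 to 1 is refused whole. A call with a gripper value outside its range is refused whole. "claw" is the closure, from 0 (fully open) to 1 (shut), set as the call begins (left out, the last holds). The fingers move at their own pace and stop on an object; the grip force is fixed at half the most. Time passes only in rows, so rows that do not move let the fingers close. It gives the time, the measured TCP pose, the force, the opening and the grip force at its end, in the units of the state.
- arm.read_state(): the state, without advancing time (a new reading comes with each control period).
- arm.camera(name): name is "scene" or "top"; returns a dict with "frame" (420x560x3 uint8, red, green, blue), "range_z" (420x560 float32, mm along the optical axis (not along the pixel's ray), 0 where there is no reading), "fx", "fy", "cx", "cy" (pixels), "D" ([k1, k2, p1, p2, k3] as OpenCV has them; the pictures are not rectified), "extrinsics" (4x4, takes a point from world to camera coordinates). Camera axes: x right, y up, looking along -z (the intrinsics and any distortion apply to the point x, -y, -z); pixel columns grow to the right and rows downward; lengths in mm; the calibration is good to about 2 mm. A picture is of the moment at which its call begins.
- arm.finish_job(): hands the job in; it is judged then, once.
The state is a dict: "time": time; "q": joint angles; "joint_vel": joint speeds; "effort": joint torques, N m; "tcp_pos": TCP position; "ee_rot": TCP orientation; "wrist_force": force on the tool from outside, world axes, zero at the start; "torque": the same for the moment, N m; "opening": opening from 0.0 (shut) to 1.0 (fully open); "grip_force": force on a finger pad.
Only numpy, scipy, OpenCV 4.12 (cv2) and the standard library are available. Lean on these libraries where they do the work, as an engineer would, in place of code of your own. Each camera call takes 0.05 s, during which the arm holds its last target. There are 200 camera calls.

### The job

Function-test the push locks standing in their test blocks: with the fingertips, press the plunger of the red-collared lock, then the yellow one, then the blue one, each lightly and at least halfway down, so that it stays in. Pick nothing up, leave the blocks standing where they are, do not touch the green-collared lock, leave the other things on the desk alone, and finish with the hand clear.

Things in the scene. Friction and masses are not known exactly. Their poses are not given: they have to be found in the camera images.
- red_block: loose aluminium test block with a red collar on top and a red strip on its -x side, 56 x 56 mm, 40 mm high, about 0.5 kg, standing upright on the desk; origin at the centre of its underside, z up. The collar is 46 mm across and 4 mm high; the push lock's round steel plunger, 20 mm across, stands up through its middle.
- red_top (a point): centre of the flat top face of the plunger in the red-collared block, where it is touched; it moves down with the plunger: 58 mm above the block's underside when fully out, 48 mm when fully in, so always at least 4 mm above the collar
- red_plunger (a joint): how far this plunger is pushed down, in m: 0 fully out, 0.010 at its hard stop. It needs about 4 N to start and 6 N near the stop (0.4 N more for each 10 mm/s of speed), and stays where it is left. Starts fully out.
- yellow_block: loose aluminium test block with a yellow collar on top and a yellow strip on its -x side, 56 x 56 mm, 40 mm high, about 0.5 kg, standing upright on the desk; origin at the centre of its underside, z up. The collar is 46 mm across and 4 mm high; the push lock's round steel plunger, 20 mm across, stands up through its middle.
- yellow_top (a point): centre of the flat top face of the plunger in the yellow-collared block, where it is touched; it moves down with the plunger: 58 mm above the block's underside when fully out, 48 mm when fully in, so always at least 4 mm above the collar
- yellow_plunger (a joint): how far this plunger is pushed down, in m: 0 fully out, 0.010 at its hard stop. It needs about 4 N to start and 6 N near the stop (0.4 N more for each 10 mm/s of speed), and stays where it is left. Starts fully out.
- blue_block: loose aluminium test block with a blue collar on top and a blue strip on its -x side, 56 x 56 mm, 40 mm high, about 0.5 kg, standing upright on the desk; origin at the centre of its underside, z up. The collar is 46 mm across and 4 mm high; the push lock's round steel plunger, 20 mm across, stands up through its middle.
- blue_top (a point): centre of the flat top face of the plunger in the blue-collared block, where it is touched; it moves down with the plunger: 58 mm above the block's underside when fully out, 48 mm when fully in, so always at least 4 mm above the collar
- blue_plunger (a joint): how far this plunger is pushed down, in m: 0 fully out, 0.010 at its hard stop. It needs about 4 N to start and 6 N near the stop (0.4 N more for each 10 mm/s of speed), and stays where it is left. Starts fully out.
- green_block: loose aluminium test block with a green collar on top and a green strip on its -x side, 56 x 56 mm, 40 mm high, about 0.5 kg, standing upright on the desk; origin at the centre of its underside, z up. The collar is 46 mm across and 4 mm high; the push lock's round steel plunger, 20 mm across, stands up through its middle. This one must not be touched.
- green_top (a point): centre of the flat top face of the plunger in the green-collared block, where it is touched; it moves down with the plunger: 58 mm above the block's underside when fully out, 48 mm when fully in, so always at least 4 mm above the collar
- green_plunger (a joint): how far this plunger is pushed down, in m: 0 fully out, 0.010 at its hard stop. It needs about 4 N to start and 6 N near the stop (0.4 N more for each 10 mm/s of speed), and stays where it is left. Starts anywhere between out and in.
- padlock: bystander, not to be disturbed: brass padlock lying flat, 67 x 40 x 15 mm; origin at the centre of its underside
- euro_cylinder: bystander, not to be disturbed: brass door-lock cylinder lying flat, 37 x 64 x 17 mm; origin at the centre of its underside
- pin_jar: bystander, not to be disturbed: small clear jar with black cap, 44 mm across, 48 mm high; origin at the centre of its underside
- hex_keys: bystander, not to be disturbed: folding hex key set with red sides, 16 x 90 x 17 mm; origin at the centre of its underside
- notebook: bystander, not to be disturbed: teal notebook lying flat, 148 x 109 x 16 mm; origin at the centre of its underside
- loupe: bystander, not to be disturbed: small folding loupe, 26 x 34 x 16 mm; origin at the centre of its underside
There are look-alikes about, which are no part of the job. What is shaped like the yellow_block but purple is not meant.

How it is judged (in metres and radians):
On the way, in this order (a step that is already met when the one before it is completed fails the run):
1. the red plunger is at least 4 mm down (value of joint red_plunger above 0.004 m), for 0.1 s.
2. the yellow plunger is at least 4 mm down (value of joint yellow_plunger above 0.004 m), for 0.1 s.
3. the blue plunger is at least 4 mm down (value of joint blue_plunger above 0.004 m), for 0.1 s.
At the end, for the whole second after the job is handed in: the red, yellow and blue plungers are each at least 4 mm down, their blocks stand upright on the desk within 15 mm of where they stood, at rest; the green plunger is within 2 mm and every bystander within 10 mm of its start (value of joint each of red_plunger, yellow_plunger, blue_plunger above 0.004 m and distance of each of red_block, yellow_block, blue_block from where it was at the start of the episode below 0.015 m and angle between each of red_block, yellow_block, blue_block's own z axis and vertical below 0.05 rad and height (world z) of each of red_block, yellow_block, blue_block below 0.005 m and linear speed of each of red_block, yellow_block, blue_block below 0.02 m/s and distance of green_top from where it was at the start of the episode below 0.002 m and distance of each of padlock, euro_cylinder, pin_jar, hex_keys, notebook, loupe from where it was at the start of the episode below 0.01 m); the robot touches nothing.
It fails at once if out of order: the yellow plunger is pushed in (over 2 mm) before the red one is down 4 mm, or the blue before the yellow ((value of joint yellow_plunger above 0.002 m and value of joint red_plunger below 0.004 m) or (value of joint blue_plunger above 0.002 m and value of joint yellow_plunger below 0.004 m)).
It fails at once if the green-collared lock is touched (over 1 N) or its plunger moves over 2 mm (contact force between any of the arm, the fingers and green_block above 1 N or distance of green_top from where it was at the start of the episode above 0.002 m).
It fails at once if a lock is pushed hard (over 25 N) (contact force between the fingers and red_block above 25 N or contact force between the fingers and yellow_block above 25 N or contact force between the fingers and blue_block above 25 N).
It fails at once if a test block is lifted (over 8 mm), tipped (over 0.15 rad) or shifted (over 15 mm) (height (world z) of any of red_block, yellow_block, blue_block above 0.008 m or angle between any of red_block, yellow_block, blue_block's own z axis and vertical above 0.15 rad or distance of any of red_block, yellow_block, blue_block from where it was at the start of the episode above 0.015 m).
It fails at once if a bystander is moved over 10 mm (distance of any of padlock, euro_cylinder, pin_jar, hex_keys, notebook, loupe from where it was at the start of the episode above 0.01 m).
It also fails if it takes over 48 s, if anything falls off the work surface, if the arm or the gripper's body presses on something with over 40 N, if the wrist force passes 120 N, or if a joint passes its speed limit or range.

## Working session

There is one attempt and no reset: what is moved stays moved. The work goes in short steps, Python scripts to look and compute and a tool call to move; the robot and the scene stay as the last step left them, time stands still between calls to the robot, and variables do not carry over. Pictures are saved under pics/ and viewed, at most 10 in all, crops included, and the job is handed in when it is done.

Besides the shell and the picture viewer there is one more tool, called after "Request:" in YAML: its name, and indented under it one key for each argument. step_arm: Moves the arm, as the interface text tells. Shifts and turns lie within -1 to 1; 1 stands for 40 mm of shift or 4 degrees of turn. Its arguments: {"type":"object","properties":{"moves":{"type":"array","items":{"type":"number"}},"claw":{"type":"number"}},"required":["moves"]}

```bash
mkdir -p pics; cat > h.py <<'E'
import numpy as np,cv2
from bench import arm
def cam(n):
    c=arm.camera(n); return c
def pts(c):
    h,w=c["range_z"].shape
    u,v=np.meshgrid(np.arange(w),np.arange(h))
    K=np.array([[c["fx"],0,c["cx"]],[0,c["fy"],c["cy"]],[0,0,1.]])
    n=cv2.undistortPoints(np.stack([u,v],-1).reshape(-1,1,2).astype(np.float64),K,np.array(c["D"],float)).reshape(h,w,2)
    z=c["range_z"].astype(float)
    P=np.stack([n[...,0]*z,-n[...,1]*z,-z],-1)
    E=np.array(c["extrinsics"]);R,t=E[:3,:3],E[:3,3]
    W=(P-t)@R
    W[z==0]=np.nan
    return W
E
python3 - <<'E'
from h import *
for n in("top","scene"):
    c=cam(n);np.savez(n+".npz",**c);cv2.imwrite(f"pics/{n}0.png",c["frame"][...,::-1])
print({k:v for k,v in arm.read_state().items()})
E
```

```text
{'time': 0.1, 'q': array([-1.36908547e+00,  1.58965817e-01,  1.59808184e+00, -2.44637163e-05,
        1.38620688e+00, -2.10109091e-01]), 'joint_vel': array([ 1.87583347e-04, -2.01082046e-03, -1.80079793e-03, -1.02357050e-03,
        4.06222393e-05,  4.48300203e-04]), 'effort': array([-2.43455406e-04, -3.86502492e+01, -3.22960746e+01,  7.02706981e-02,
        3.40332789e-02, -4.29693137e-05]), 'tcp_pos': array([ 230.01389661, -526.38073391,  213.74098641]), 'ee_rot': array([-3.13996230e+00, -3.23101536e-04,  4.11824199e-01]), 'wrist_force': array([ 0.43390736,  0.29875697, -0.24072659]), 'torque': array([-0.07271482, -0.00413305, -0.00861791]), 'grip_force': 0.0, 'opening': 1.001692647531596}
```

View pics/top0.png

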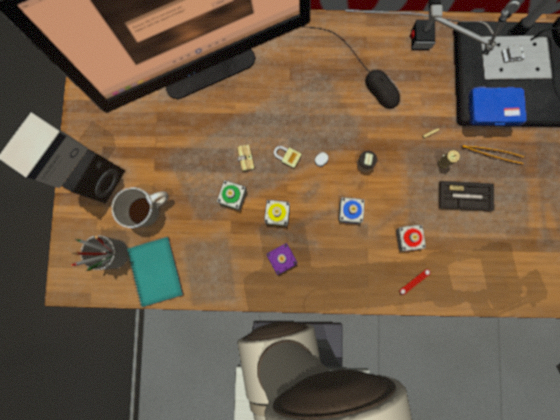

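View pics/scene0.png

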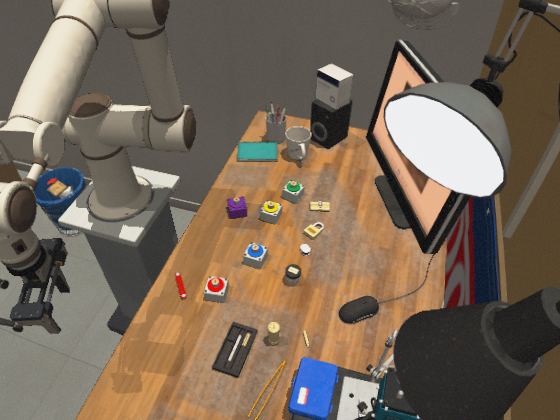

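Top view, with x up and y left: red (412,238), yellow (277,212), blue (352,210), green (232,195, forbidden) and purple look-alike (282,259, not wanted). The red hex keys (415,282) and the blue box (498,105) share colours but are not blocks. Next I'll measure positions and check the choice in a crop.

```bash
python3 - <<'E'
from h import *
px={"top":dict(red=(412,238),yellow=(277,212),blue=(352,210),green=(232,195),purple=(282,259)),
"scene":dict(red=(215,287),yellow=(271,210),blue=(255,254),green=(293,190),purple=(237,208))}
for n in px:
    c=dict(np.load(n+".npz"));W=pts(c);hsv=cv2.cvtColor(c["frame"],cv2.COLOR_RGB2HSV)
    hue=dict(red=0,yellow=28,blue=110,green=65,purple=135)
    for k,(u,v) in px[n].items():
        r=16;s=np.s_[v-r:v+r,u-r:u+r];H=hsv[s].astype(int);w=W[s]
        d=np.abs((H[...,0]-hue[k]+90)%180-90)
        m=(d<12)&(H[...,1]>130)&(H[...,2]>60)&(w[...,2]>37)&(w[...,2]<60)
        q=w[m]; b=w[(w[...,2]>30)]
        ctr=np.nanmedian(q[:,:2],0)
        near=b[np.hypot(*(b[:,:2]-ctr).T)<28]
        e=(np.nanmin(q,0)+np.nanmax(q,0))/2
        t=near[near[:,2]>47]
        print(n,k,m.sum(),"med",np.median(q,0).round(1),"mid",e.round(1),"ext",np.ptp(q,axis=0).round(),"block",near.mean(0).round(1),"top",len(t),t.mean(0).round(1) if len(t) else "",near[:,2].max().round(1))
c=np.load("top.npz")["frame"];cv2.imwrite("pics/crop.png",cv2.resize(c[140:300,200:450],None,fx=3.2,fy=3.2,interpolation=cv2.INTER_CUBIC)[...,::-1])
E
```

```text
top red 197 med [ 463.2 -251.4   45.3] mid [ 462.8 -254.7   49. ] ext [40. 42. 20.] block [ 462.7 -250.4   45.4] top 93 [ 463.  -254.3   55. ] 62.5
top yellow 190 med [515.1  66.3  44.6] mid [517.   67.1  49.9] ext [44. 41. 19.] block [514.3  66.1  44.9] top 80 [516.1  67.6  55.4] 62.3
top blue 163 med [ 525.  -110.1   44.9] mid [ 527.9 -112.5   44.6] ext [39. 39. 10.] block [ 524.4 -109.5   45.1] top 85 [ 525.8 -111.    55.1] 62.6
top green 134 med [555.7 175.   44.5] mid [559.7 178.7  44.2] ext [38. 37.  8.] block [555.1 175.   45. ] top 80 [557.2 178.1  54.6] 60.6
top purple 364 med [406.3  51.9  42.9] mid [406.   52.9  42.8] ext [61. 59. 12.] block [406.2  51.7  45. ] top 74 [405.3  53.1  55.9] 64.5
scene red 132 med [ 468.5 -260.1   46.6] mid [ 464.2 -251.2   46. ] ext [45. 49. 10.] block [ 469.8 -262.5   46.2] top 113 [ 466.5 -258.2   53. ] 63.7
scene yellow 85 med [522.   62.8  47.8] mid [518.1  69.4  50.9] ext [43. 47. 18.] block [522.4  57.8  46.6] top 90 [518.4  63.3  52.8] 64.3
scene blue 99 med [ 532.4 -117.    46.6] mid [ 528.2 -110.3   45.9] ext [42. 42. 11.] block [ 532.9 -120.1   45.5] top 85 [ 529.  -113.9   52.8] 65.2
scene green 60 med [564.1 170.6  47.9] mid [560.9 179.8  48.4] ext [41. 41. 11.] block [564.  167.3  45.7] top 82 [560.4 174.5  52.6] 64.4
scene purple 161 med [415.1  43.   44.6] mid [409.6  51.2  44.2] ext [66. 65. 14.] block [415.2  42.   45.7] top 88 [410.8  48.2  52.9] 64.2
```

View pics/crop.png

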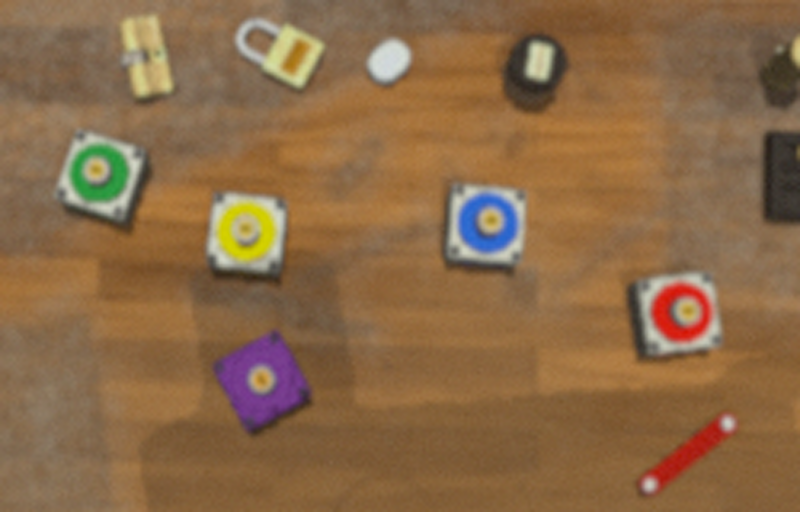

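The crop confirms the choice: red collar (685,310), yellow (246,230), blue (488,220), green (98,172), and the purple body (262,380) is the look-alike. Plunger tops are near red (463,-254), yellow (517,68) and blue (527,-112). I'll shut the claw and go above red.

Request:
step_arm:
  moves: [0.8,-0.4,0.3,0,0.8,-0.4,0.3,0,0.8,-0.4,0.3,0,0.8,-0.4,0.3,0,0.8,-0.4,0.3,0,0.8,-0.4,0.3,0,0.8,-0.4,0.3,0,0.8,-0.4,0.3,0,0.8,-0.4,0.3,0,0.8,-0.35,0.3,0,0,0,0,0,0,0,0,0,0,0,0,0]
  claw: 1

```text
time: 1.72
tcp_pos: [459.8, -255.2, 95.1]
ee_rot: [3.141, -0.0, 0.41]
wrist_force: [0.3, -0.3, -0.3]
opening: 0.002
grip_force: 0.0
```

Request:
step_arm:
  moves: [0.08,0,0.3,0,0,0,0.3,0,0,0,0,0,0,0,0,0]

```text
time: 2.22
tcp_pos: [463.0, -252.7, 70.4]
ee_rot: [-3.141, 0.0, 0.412]
wrist_force: [0.4, 0.0, 0.4]
opening: 0.008
grip_force: 0.0
```

```bash
python3 - <<'E'
from h import *
c=cam("scene");cv2.imwrite("pics/s1.png",cv2.resize(c["frame"][210:320,160:300],None,fx=5,fy=5,interpolation=cv2.INTER_CUBIC)[...,::-1])
s=arm.read_state();print(s["tcp_pos"],s["wrist_force"])
E
```

```text
[ 463.18679355 -252.92359453   70.76225697] [0.06506678 0.68760495 0.1065682 ]
```

View pics/s1.png

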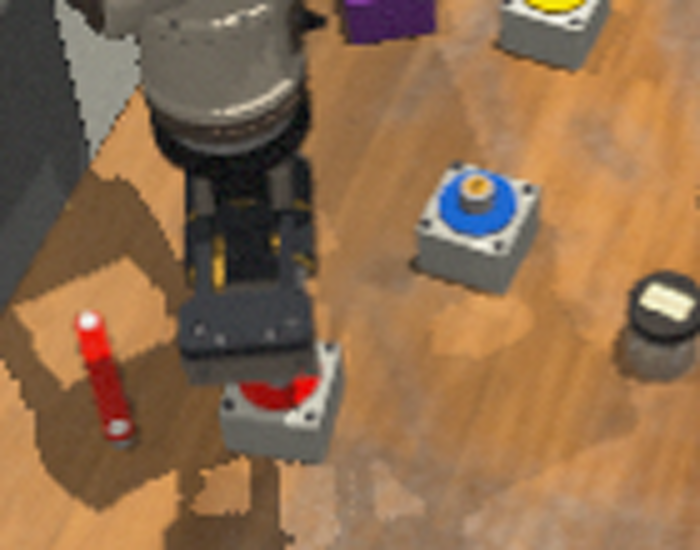

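The fingertips (250,365) hang over the red collar (275,390), hiding its plunger. Descending gently.

Request:
step_arm:
  moves: [0,0,0.1,0,0,0,0.1,0,0,0,0.05,0,0,0,0.05,0,0,0,0.05,0,0,0,0,0]

```text
time: 3.02
tcp_pos: [463.1, -252.8, 56.7]
ee_rot: [3.142, 0.0, 0.412]
wrist_force: [-0.2, 0.9, 2.0]
opening: 0.007
grip_force: 1.2
```

Request:
step_arm:
  moves: [0,0,0.03,0,0,0,0.03,0,0,0,0.03,0,0,0,0.03,0,0,0,0,0,0,0,0,0]

```text
time: 3.78
tcp_pos: [463.1, -252.8, 51.7]
ee_rot: [3.142, -0.0, 0.412]
wrist_force: [-1.7, 1.0, 3.1]
opening: 0.003
grip_force: 1.8
```

Request:
step_arm:
  moves: [0,0,0.03,0,0,0,0.02,0,0,0,0,0,0,0,0,0]

```text
time: 4.28
tcp_pos: [463.1, -252.8, 49.8]
ee_rot: [-3.142, 0.0, 0.412]
wrist_force: [-2.2, 1.9, 4.5]
opening: 0.003
grip_force: 2.4
```

Request:
step_arm:
  moves: [0,0,-0.2,0,0,0,-0.5,0,0,0,-0.6,0,0.4,-0.6,0,0,0.4,-0.6,0,0,0.4,-0.6,0,0,0.4,-0.6,0,0,0.4,-0.6,0,0,0.4,-0.6,0,0,0.4,-0.6,0,0,0.4,-0.6,0,0,0.4,-0.6,0,0,0.4,-0.6,0,0,0.4,-0.6,0,0,0.05,-0.2,0,0,0,0,0,0,0,0,0,0]

```text
time: 6.4
tcp_pos: [517.3, 66.9, 101.8]
ee_rot: [3.141, 0.0, 0.411]
wrist_force: [0.4, -0.8, 0.2]
opening: 0.003
grip_force: 0.0
```

```bash
python3 - <<'E'
from h import *
c=cam("scene");W=pts(c)
f0=np.load("scene.npz")
cv2.imwrite("pics/s2.png",np.hstack([cv2.resize(x[170:310,190:310],None,fx=3.3,fy=3.3,interpolation=cv2.INTER_CUBIC) for x in(f0["frame"],c["frame"])])[...,::-1])
s=arm.read_state();print(s["tcp_pos"],s["wrist_force"])
E
```

```text
[517.34856888  66.81245063 101.83986872] [-0.09823029 -0.13093534 -0.94357693]
```

View pics/s2.png

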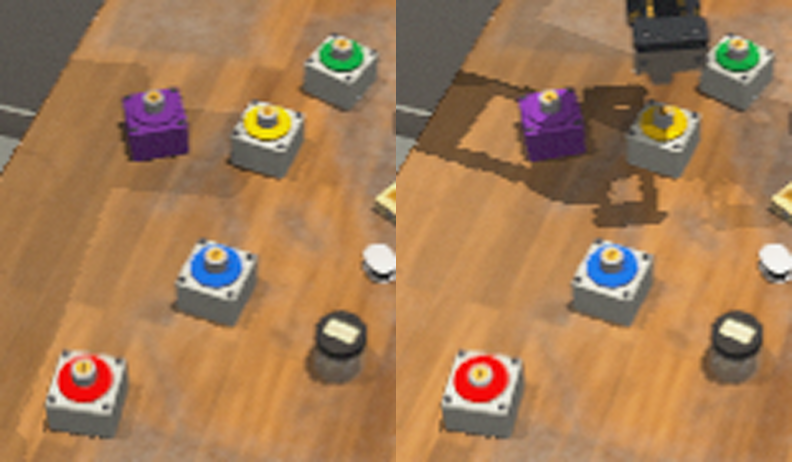

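Left is before, right is after. The red plunger (480,375) is now well in and its block hasn't moved; the fingers hang at (668,60), directly above yellow (662,118). Pressing yellow next.

Request:
step_arm:
  moves: [0,0,0.3,0,0,0,0.3,0,0,0,0.25,0,0,0,0.15,0,0,0,0.05,0,0,0,0.05,0,0,0,0.03,0,0,0,0.03,0,0,0,0.03,0,0,0,0.03,0,0,0,0.03,0,0,0,0,0,0,0,0,0]

```text
time: 8.07
tcp_pos: [517.5, 67.7, 51.9]
ee_rot: [3.141, -0.0, 0.412]
wrist_force: [-0.5, 1.0, 4.7]
opening: 0.007
grip_force: 1.8
```

Request:
step_arm:
  moves: [0,0,0.03,0,0,0,0.02,0,0,0,0,0,0,0,0,0,0,0,-0.2,0,0,0,-0.5,0,0,0,-0.6,0,-0.3,0.8,0,0,-0.3,0.8,0,0,-0.3,0.8,0,0,-0.3,0.8,0,0,-0.3,0.8,0,0,-0.05,0.2,0,0,0,0,0,0,0,0,0,0]

```text
time: 9.95
tcp_pos: [527.6, -109.9, 101.6]
ee_rot: [-3.141, 0.0, 0.413]
wrist_force: [-0.6, -0.2, 0.4]
opening: 0.007
grip_force: 0.0
```

```bash
python3 - <<'E'
from h import *
c=cam("scene");W=pts(c)
f0=np.load("scene.npz")
cv2.imwrite("pics/s3.png",np.hstack([cv2.resize(x[170:310,190:310],None,fx=3.3,fy=3.3,interpolation=cv2.INTER_CUBIC) for x in(f0["frame"],c["frame"])])[...,::-1])
s=arm.read_state();print(s["tcp_pos"],s["wrist_force"])
E
```

```text
[ 527.59502817 -109.87567214  101.66785509] [-0.10581153 -0.40029736  1.09183884]
```

View pics/s3.png

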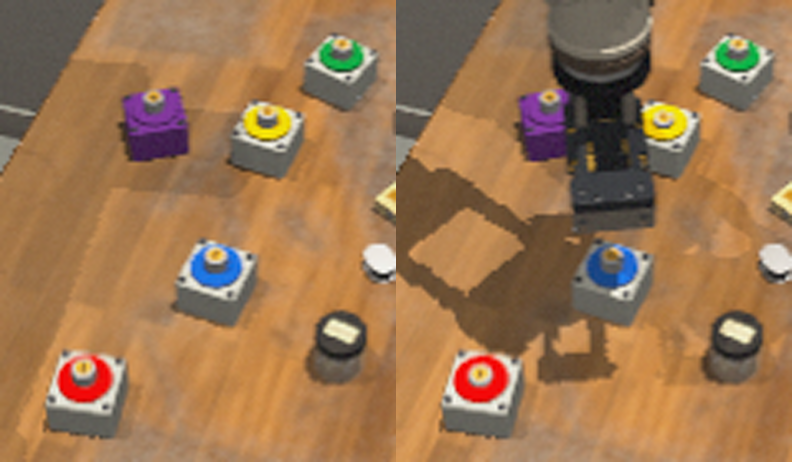

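The yellow plunger (662,120) is in and its block hasn't moved; the fingers (612,210) hang above blue (612,260). Pressing blue, then withdrawing upward.

Request:
step_arm:
  moves: [0,0.04,0.3,0,0,0,0.3,0,0,0,0.25,0,0,0,0.15,0,0,0,0.05,0,0,0,0.05,0,0,0,0.03,0,0,0,0.03,0,0,0,0.03,0,0,0,0.03,0,0,0,0.03,0,0,0,0.03,0,0,0,0.02,0,0,0,0,0,0,0,0,0]

```text
time: 11.88
tcp_pos: [528.6, -112.6, 49.9]
ee_rot: [3.141, -0.0, 0.412]
wrist_force: [-2.1, -0.0, 4.3]
opening: 0.004
grip_force: 2.4
```

Request:
step_arm:
  moves: [0,0,-0.2,0,0,0,-0.5,0,0,0,-0.8,0,0,0,-0.8,0,0,0,-0.8,0,-0.6,0.5,0,0,-0.6,0.5,0,0,-0.6,0.5,0,0,-0.6,0.5,0,0,-0.6,0.5,0,0,-0.6,0.5,0,0,-0.6,0.5,0,0,-0.6,0.5,0,0,0,0,0,0,0,0,0,0]

```text
time: 13.75
tcp_pos: [416.7, -335.3, 173.7]
ee_rot: [-3.141, -0.0, 0.412]
wrist_force: [-0.2, 0.1, 0.5]
opening: 0.006
grip_force: 0.0
```

```bash
python3 - <<'E'
from h import *
c=cam("scene")
f0=np.load("scene.npz")
cv2.imwrite("pics/s4.png",np.hstack([cv2.resize(x[170:310,190:310],None,fx=3.3,fy=3.3,interpolation=cv2.INTER_CUBIC) for x in(f0["frame"],c["frame"])])[...,::-1])
s=arm.read_state();print(s["tcp_pos"],s["wrist_force"],s["joint_vel"].round(3))
E
```

```text
[ 416.82927932 -335.13006842  173.69323084] [0.30077311 0.10643085 0.17953748] [ 0.007 -0.001  0.001 -0.002 -0.002 -0.001]
```

View pics/s4.png

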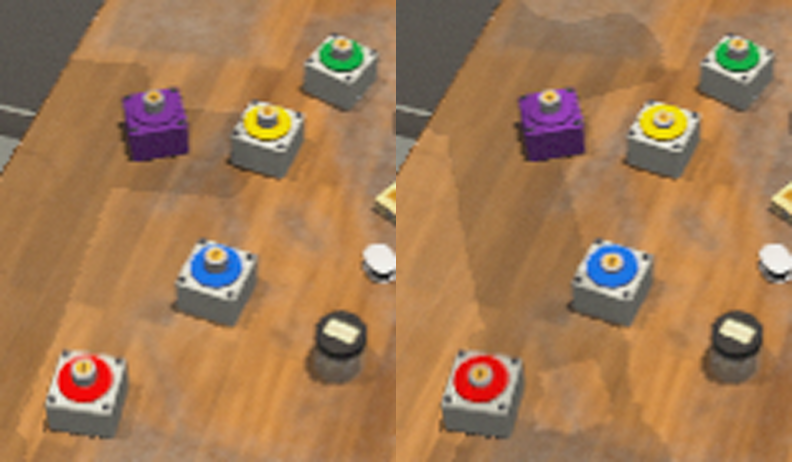

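The red (480,375), yellow (662,118) and blue (612,264) plungers are all in. The blocks and green are unchanged, and the hand is clear.

```bash
python3 -c "
from bench import arm
print(arm.finish_job())"
```

```text
the job is handed in; nothing more can be done
None
```

I pressed the red, yellow and blue plungers in order, each about 8 mm down at roughly 5 N, and the last picture shows all three in, their blocks and the green lock unmoved, and the hand clear; the job is handed in, but no verdict came back.

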